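# Lock the trim disc onto the striping stand with the quarter-turn T-bolt

### The job

The black trim disc lies ready on the striping stand, but nothing holds it yet. Take the T-bolt out of its wooden rest by the wing knob, pass its T-head through the slot in the stand's hub, push down against the spring and turn a quarter turn clockwise (seen from above), then ease off and let go so that the bolt stays locked with its collar clamping the disc. The slot plate floats in the hub, so feel for the slot gently instead of forcing the bolt down, leave the disc seated flat on its spigot, and leave the other things on the table alone.

Things in the scene. Friction and masses are not known exactly. Their poses are not given: they have to be found in the camera images.
- bolt_knob (a point): Centre of the T-bolt's black wing knob, the part to hold: 46 mm long (x), 16 mm wide (y, pinch here), 30 mm tall (z, up the bolt). Wing and T-head lie along the same x, alike after a half turn. Foot of the T-head 54.5 mm below. In the rest the bolt hangs upright by its collar, x within 0.9 rad of the world's x either way. About 160 g.
- bolt_head (a point): Centre of the bolt's steel T-head, 50.5 mm below bolt_knob on the bolt's axis, same axes: 24 mm long (x), 9 mm wide (y), 8 mm tall (z), lower edges bevelled 0.8 mm, on an 8 mm round shank.
- lock_bolt: The whole T-bolt; origin at the middle of the T-head's foot. Under the wing sit a hub 25 mm wide (34.5 to 40 mm above the origin) and a loose sprung collar 72 mm wide, 6 mm thick, underside 14.5 mm above the origin when free. Pushed up the shank towards the knob, the collar starts to give at 6 N and takes 1 N more per mm, over 13 mm.
- striping_stand: Low round grey and silver stand, fixed; origin on the table at its axis, z up, x along the slot in its hub (within 0.6 rad of the world's x). Its table, 160 mm wide, is 42 mm above the origin; round the hub a spigot, 54 mm wide outside, 48 mm inside, stands 3 mm higher.
- hub (a point): On the stand's axis at the brass slot plate's face, 41.5 mm above the table top; stand's axes. Slot 26.2 mm (x) by 11.2 mm (y), but the plate floats: it keeps its direction, yet the slot's centre may be up to 6 mm off in x and in y and is not measured. The plate stays put under light rubbing and yields to about 8 N sideways. It can be touched only inside the spigot.
- hub_pocket (a point): Room under the slot plate, on the stand's axis 18 mm below the face. Plate 7 mm thick; the T-head can turn with its foot 15 to 21 mm (closed bottom) below the face, spring about 15 N at 18 mm. Stops allow only 90 degrees clockwise seen from above (5 degrees of play). There a groove takes the head 3 mm up as the knob is eased up and locks it: foot 12 mm deep, spring 9 N.
- trim_disc: The work: gloss black wheel trim disc with cream and red stripes, loose, 300 g, 180 mm wide, 5 mm thick, bore 56 mm; origin on its axis at its underside, z up. It lies on the stand's table round the spigot; top 47 mm above the table top. The free collar meets it when the T-head's foot is 9 mm below the slot plate's face.
- bolt_rest: Round wooden rest, fixed, 92 mm wide, 26 mm tall, with a hole 36 mm wide and 19 mm deep in which the bolt's head hangs. Origin on the table at its centre.
- can_red: Bystander: small open paint can with red paint, 68 mm wide, 73 mm tall, origin under its centre.
- jar_gold: Bystander: small white jar with a gold lid, 59 mm wide, 50 mm tall, origin under its centre.
- marker_white: Bystander: white paint marker lying flat, 14 x 136 x 13 mm, origin under its centre, length along y.
- emblem_dart: Bystander: small chrome car emblem lying flat, 36 x 90 x 14 mm, origin under its centre.
There are look-alikes about, which are no part of the job. Of the things that look like the lock_bolt, the largest one is meant.

How it is judged:
On the way:
1. the T-head has gone down into the slot, lying along it, its foot more than 8 mm below the slot plate's face (z of bolt_head in the frame of striping_stand below 0.0375 m and horizontal distance between bolt_head and striping_stand below 0.013 m and angle between the x axis of bolt_head and the x axis of striping_stand, either way round below 0.25 rad), for 0.1 s.
At the end, for the whole second after the job is handed in: Bolt let go, at rest, upright within 0.08 rad, T-head square to the slot within 0.2 rad and drawn up into the groove (foot 10 to 14 mm below the plate's face), collar pressing on the disc with over 4 N; disc flat on the stand, centred within 4 mm (z of bolt_head in the frame of striping_stand between 0.0315 and 0.0355 m and horizontal distance between bolt_head and striping_stand below 0.013 m and angle between the x axis of bolt_head and the y axis of striping_stand, either way round below 0.2 rad and angle between bolt_head's own z axis and vertical below 0.08 rad and contact force between lock_bolt and trim_disc above 4 N and horizontal distance between trim_disc and striping_stand below 0.004 m and z of trim_disc in the frame of striping_stand below 0.0435 m and angle between trim_disc's own z axis and vertical below 0.03 rad and linear speed of lock_bolt below 0.01 m/s); the robot touches nothing.
It fails at once if the bolt is forced: more than 40 N between it and the stand (contact force between lock_bolt and striping_stand above 40 N).
It fails at once if the disc is lifted or knocked off its seat (z of trim_disc in the frame of striping_stand above 0.05 m or horizontal distance between trim_disc and striping_stand above 0.01 m).
It fails at once if another thing on the table is pushed more than 2 cm (distance of any of can_red, jar_gold, marker_white, emblem_dart from where it was at the start of the episode above 0.02 m).
It also fails if it takes over 72 s, if anything falls off the work surface, if the arm or the gripper's body presses on something with over 40 N, if the wrist force passes 120 N, or if a joint passes its speed limit or range.

### The arm

A 6-joint arm with a two-finger parallel gripper is mounted at the origin on a cart in front of the work surface, level with it; the furniture and walls round the work are solid. World frame = base frame: x ahead of the robot, y to its left, z up, the work surface at z = 0. Lengths are in m, angles in rad, forces in N, time in s.
With the tool pointing down it reaches from about 0.35 to 0.775 m from the base axis. Payload 5.5 kg.
Tool frame: the origin (TCP) lies at the very end of the fingers, on their centre line; the grasp point (between the pads) lies 19 mm behind it; z points along the fingers, y is the direction in which the jaws open and shut (so a half turn about z gives the same grasp; the last joint's range is limited). The gripper opens to 85 mm and grips with 20 to 120 N. Pads are 22 mm wide; open, the fingers measure 114 mm over their backs; the gripper's body (76 mm by 85 mm) begins 54 mm behind the grasp point. The pads swing forward as they close: fully open they stand 13 mm farther back than shut.
Start: joints at [1.085, 0.313, 0.046, 1.304, 0, 1.431], TCP at [0.195, 0.541, 0.231] pointing down, gripper open.
Joint ranges: [-2.76, 2.76], [-0.86, 1.69], [-1.03, 1.26], [-2.2, 2.34], [-1.47, 1.5], [-3.14, 3.14]. Speed limits (rad/s): [2.57, 2.57, 3.14, 3.14, 3.14, 3.14].

### API

Orientations are given as a unit quaternion [w, x, y, z].
In Python, from workcell import get_state, read_camera, hand_in, find_in, silhouettes gives the robot as it stands. The module is installed in compiled form; this text tells all that it offers.
- The arm moves only by the tool send_rows, never from a script. Its argument "deltas" is a list that holds one entry, the list of rows, each a list of 6 numbers: the shift along the world's x, y, z in cm, then the turn, a rotation vector about the world's x, y, z in degrees. In form: [[[dx, dy, dz, wx, wy, wz], ...]]. A call has 1 to 12 rows; each row is the pose to reach, as a shift and turn from the pose commanded when the call began; what a row does not reach only later rows make up. A row lasts 1/10 s, in which the tool goes at most 50 mm and 8.59 degrees, less where a joint would pass 70% of its speed; a pose out of reach is approached as far as the arm can. A call with a gripper value outside its range is refused whole. "jaw" is the opening, from -1 (shut) to 1 (fully open), so that 0 is half open, set as the call begins (left out, the last holds). The fingers move at their own pace and stop on an object; "force" is the grip in N (left out, the last holds). Time passes only in rows, so rows that repeat a pose let the fingers close. It gives the time, the measured TCP pose, the force and the opening at its end, in the units of the state.
- get_state(): the state, without advancing time (a new reading comes with each control period).
- read_camera(name): name is "scene" or "top"; returns a dict with "img" (420x560x3 uint8, red, green, blue), "z_map" (420x560 float32, m along the optical axis (not along the pixel's ray), 0 where there is no reading), "vfov" (degrees; the focal length in pixels is half the picture's height over the tangent of half this angle, whatever the lens; pixels are square), "cx", "cy" (the principal point, pixels), "k1" (the pictures are not rectified: a ray, as slopes to the right and down, at radius r is drawn at 1 + k1 r^2 times it, then the intrinsics apply), "R" (3x3) and "t" (3): a world point X has camera coordinates R X + t. Camera axes: x right, y down, z forward; pixel columns grow to the right and rows downward; lengths in m; the calibration is good to about 2 mm. A picture is of the moment at which its call begins.
- hand_in(): hands the job in, once; it reports no verdict.
Trained networks look in a picture, given as the dict that the camera call returned (one of the last four; its "shot" number tells which), for a name from the list of things; names that differ only in an ending like _2 or _b are one class to them, and where a whole thing is asked for, a point or a joint stands for the part that bears it (a point fixed in the world has none). Each returns a list of dicts, best first, with "conf" (0 to 1); they miss things now and then, are a little off and sometimes report something else, mostly with a low value. They report only what shows in the picture. A call takes as long as a camera call. They do not tell look-alikes from the thing itself.
- find_in(picture, thing): "box" ([centre column, centre row, width, height] in pixels, round what is visible of it).
- silhouettes(picture, thing): "mask" (420x560 bool, what is visible of it) and "box" ([centre column, centre row, width, height] in pixels, round what is visible of it).
The state is a dict: "clock": time; "joint_pos": joint angles; "qvel": joint speeds; "tau": joint torques, N m; "tcp_pos": TCP position; "orientation": TCP orientation; "wrist_force": force on the tool from outside, world axes, zero at the start; "ft_torque": the same for the moment, N m; "finger_gap": finger opening in m.
Only numpy, scipy, OpenCV 4.12 (cv2) and the standard library are available. Lean on these libraries where they do the work, as an engineer would, in place of code of your own. Each camera call takes 0.05 s, during which the arm holds its last target.

## Working session

There is one attempt and no reset: what is moved stays moved. The work goes in short steps, Python scripts to look and compute and a tool call to move; the robot and the scene stay as the last step left them, time stands still between calls to the robot, and variables do not carry over. Pictures are saved under pics/ and viewed, and the job is handed in when it is done.

Besides the shell and the picture viewer there is one more tool, called after "Emit:" as name(argument=value, ...), one argument or row to a line, values as JSON. send_rows: Moves the arm, as the interface text tells. Its arguments: {"type":"object","properties":{"deltas":{"type":"array","items":{"type":"array","items":{"type":"array","items":{"type":"number"}}}},"jaw":{"type":"number"},"force":{"type":"number"}},"required":["deltas"]}

```bash
mkdir -p pics
cat > h.py <<'E'
import numpy as np,cv2
from workcell import *
def f(p): return p["img"].shape[0]/2/np.tan(np.radians(p["vfov"])/2)
def ray(p,u,v):
    F=f(p); x=(np.asarray(u,float)-p["cx"])/F; y=(np.asarray(v,float)-p["cy"])/F
    X,Y=x.copy(),y.copy()
    for _ in range(20):
        s=1+p["k1"]*(X*X+Y*Y); X=x/s;Y=y/s
    return X,Y
def world(p,u,v,z=None):
    u=np.asarray(u);v=np.asarray(v)
    X,Y=ray(p,u,v); d=p["z_map"][v.astype(int),u.astype(int)] if z is None else z
    c=np.stack([X*d,Y*d,d+0*X],-1)
    return (c-p["t"])@p["R"]
def onplane(p,u,v,h):
    X,Y=ray(p,u,v); d=np.stack([X,Y,1+0*X],-1)@p["R"]; o=-p["R"].T@p["t"]
    return o+d*((h-o[2])/d[...,2])[...,None]
def proj(p,W):
    c=np.asarray(W)@p["R"].T+p["t"]; x=c[...,0]/c[...,2];y=c[...,1]/c[...,2]
    s=1+p["k1"]*(x*x+y*y); return np.stack([x*s*f(p)+p["cx"],y*s*f(p)+p["cy"]],-1)
def allworld(p):
    v,u=np.mgrid[0:420,0:560]; return world(p,u,v)
def save(n,im,sc=1):
    im=cv2.resize(im,None,fx=sc,fy=sc,interpolation=cv2.INTER_CUBIC); cv2.imwrite("pics/"+n,im[:,:,::-1])
E
python3 - <<'E'
from h import *
for n in("scene","top"):
    p=read_camera(n); save(n+"1.png",p["img"]); print(n,p["vfov"],p["k1"],-p["R"].T@p["t"])
    for t in["lock_bolt","bolt_knob","striping_stand","trim_disc","bolt_rest","hub","can_red","jar_gold","marker_white","emblem_dart"]:
        try: print(t,[(np.round(d["box"]).tolist(),round(d["conf"],2)) for d in find_in(p,t)])
        except Exception as e: print(t,e)
print(get_state())
E
```

```text
scene 55.65552743544924 -0.018217760802759164 [ 0.13305925 -0.4176048   0.69796943]
lock_bolt [([194.0, 233.0, 23.0, 29.0], 0.7), ([194.0, 188.0, 20.0, 23.0], 0.54), ([316.0, 300.0, 54.0, 63.0], 0.22)]
bolt_knob [([195.0, 188.0, 19.0, 21.0], 0.71), ([229.0, 199.0, 36.0, 36.0], 0.65), ([195.0, 233.0, 24.0, 24.0], 0.6)]
striping_stand [([319.0, 302.0, 62.0, 59.0], 0.87)]
trim_disc [([322.0, 283.0, 94.0, 77.0], 0.67)]
bolt_rest [([230.0, 212.0, 36.0, 33.0], 0.75)]
hub [([316.0, 300.0, 46.0, 62.0], 0.62), ([229.0, 200.0, 31.0, 36.0], 0.28)]
can_red [([312.0, 182.0, 29.0, 38.0], 0.74)]
jar_gold [([374.0, 216.0, 26.0, 36.0], 0.79)]
marker_white [([246.0, 302.0, 57.0, 40.0], 0.78)]
emblem_dart [([416.0, 255.0, 44.0, 13.0], 0.59)]
top 53.886956572259955 -0.07747198786896485 [ 0.48185156 -0.01989035  1.02833826]
lock_bolt [([228.0, 229.0, 30.0, 34.0], 0.8), ([186.0, 236.0, 19.0, 21.0], 0.77), ([233.0, 275.0, 14.0, 25.0], 0.76)]
bolt_knob [([232.0, 273.0, 20.0, 23.0], 0.75), ([228.0, 228.0, 32.0, 28.0], 0.59), ([184.0, 239.0, 20.0, 22.0], 0.55)]
striping_stand [([352.0, 235.0, 20.0, 21.0], 0.8
[... 399 characters left out ...]

{'clock': 1.1, 'joint_pos': array([ 1.08538172e+00,  3.13184803e-01,  4.60948940e-02,  1.30359483e+00,
       -2.70531658e-06,  1.43117133e+00]), 'qvel': array([ 3.86528750e-04, -1.65080163e-04, -8.03150105e-04, -8.29493666e-06,
        1.32538993e-04, -8.95381301e-05]), 'tau': array([-6.31301318e-04, -4.80482733e+01,  2.98814410e+01,  6.34110074e-04,
       -1.38192208e-04, -7.99244447e-06]), 'tcp_pos': array([0.19493269, 0.54099235, 0.23132974]), 'orientation': array([1.84416795e-05, 1.72034713e-01, 9.85090886e-01, 5.26763803e-05]), 'wrist_force': array([ 0.82481316, -0.18545513,  0.77182124]), 'ft_torque': array([-0.05394682,  0.0374998 , -0.01077449]), 'finger_gap': 0.08534824329392743}
```

Run:
```python
from h import *
for n,c in(("scene",(170,150,400,350)),("top",(160,120,420,320))):
    p=read_camera(n); im=p["img"][c[1]:c[3],c[0]:c[2]]; save(n+"2.png",im,3); np.savez(n+"0.npz",**p)
    if n=="top":
        print(world(p,[228,186,233,353,352],[229,236,274,238,200]).round(4))
```

```text
[[ 0.5151  0.1079  0.0794]
 [ 0.5009  0.2131  0.0476]
 [ 0.4089  0.1022  0.039 ]
 [ 0.4903 -0.1887  0.0208]
 [ 0.5805 -0.1844  0.0479]]
```

View pics/top2.png

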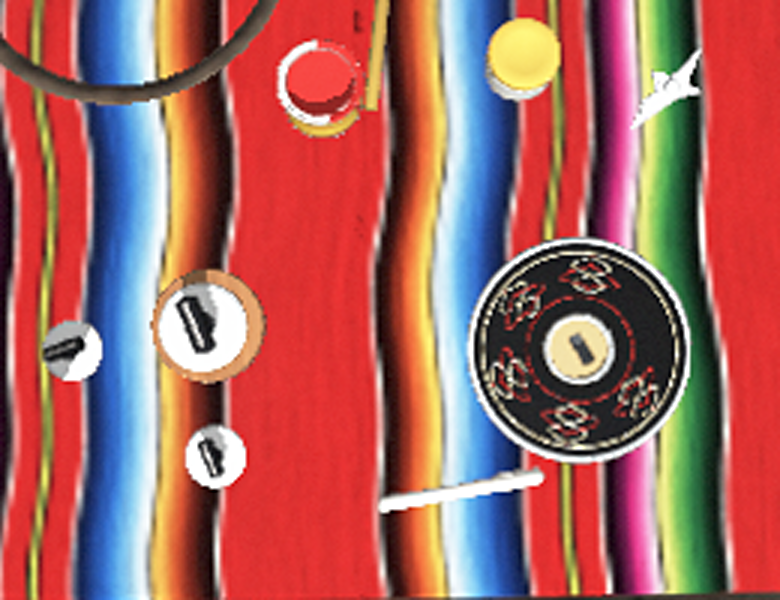

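View pics/scene2.png

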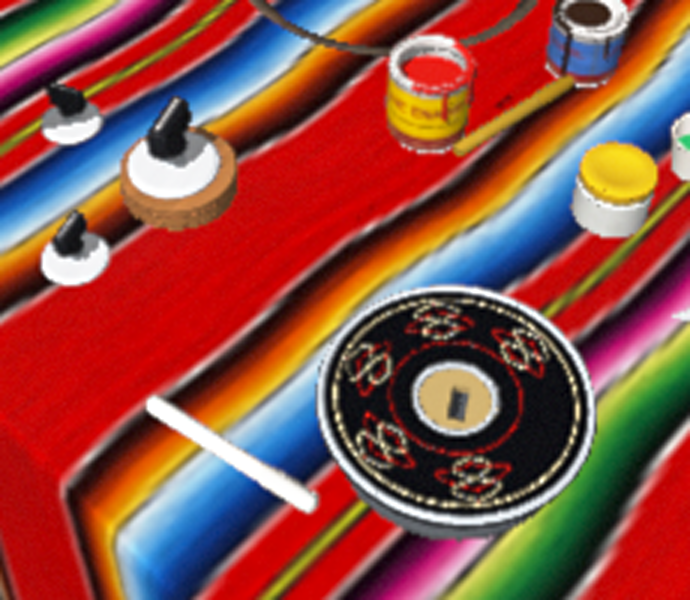

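View pics/scene1.png

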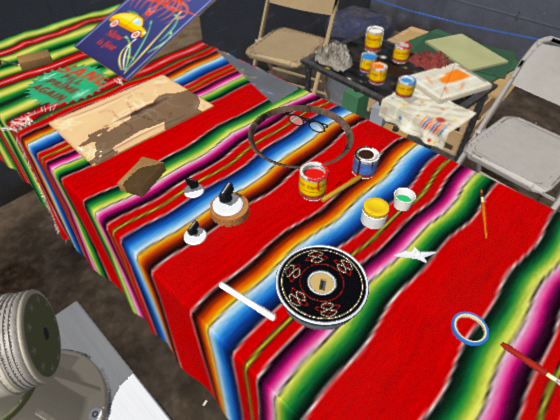

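Top view (crop/3 + offset): three T-bolts, at px (228,229) in the wooden rest, (185,236) and (232,273) bare on the table and smaller. The one in the rest at (228,229) is the largest and is meant; the enlarged crop confirms it. Next I'll measure the poses.

Run:
```python
from h import *
def circ(q):
    A=np.c_[q,np.ones(len(q))]; s=np.linalg.lstsq(A,(q**2).sum(1),rcond=None)[0]; c=s[:2]/2; return c,np.sqrt(s[2]+c@c)
for n in("top","scene"):
    p=dict(np.load(n+"0.npz")); W=allworld(p); g=p["img"].astype(int)
    # knob
    m=(abs(W[...,0]-.51)<.06)&(abs(W[...,1]-.105)<.06)
    print(n,"rest area z hist",np.histogram(W[m][:,2],bins=np.arange(0,.1,.005)))
    k=m&(W[...,2]>.055)&(W[...,2]<.1)
    top=m&(W[...,2]>.072)&(W[...,2]<.1)
    for nm,mm in(("knob",k),("ktop",top)):
        q=W[mm]; 
        if len(q)<5: continue
        r=cv2.minAreaRect((q[:,:2]*1000).astype(np.float32)); c=q[:,:2]-q[:,:2].mean(0); e,V=np.linalg.eigh(c.T@c)
        print(nm,len(q),q.mean(0).round(4),"z",np.percentile(q[:,2],[5,95]),r,"ang",np.arctan2(V[1,1],V[0,1]))
    # dark knob mask by colour on plane
    # wood rim
    q=W[m&(W[...,2]>.018)&(W[...,2]<.0265)]; 
    # collar white
    col=m&(W[...,2]>.028)&(W[...,2]<.037); q=W[col]; 
    print("collar",len(q),q.mean(0), cv2.minEnclosingCircle((q[:,:2]*1000).astype(np.float32)))
    # disc
    d=(np.hypot(W[...,0]-.49,W[...,1]+.19)<.11)&(W[...,2]>.038)&(W[...,2]<.056)
    q=W[d]; print("disc",len(q),q.mean(0),cv2.minEnclosingCircle((q[:,:2]*1000).astype(np.float32)))
    ii=np.argwhere(d); lo,hi=ii.min(0),ii.max(0); print(lo,hi)
    # hub region
    hb=(np.hypot(W[...,0]-.49,W[...,1]+.187)<.022); print("hub z",np.histogram(W[hb][:,2],bins=np.arange(0,.06,.003)))
    a=np.argwhere(hb); r0,r1,c0,c1=*a.min(0)[:1],a.max(0)[0],a.min(0)[1],a.max(0)[1]
    print(r0,c0);print(g[r0:r1+1,c0:c1+1].sum(-1)//3)
    save(n+"3.png",p["img"][r0-14:r1+14,c0-14:c1+14],10)
    save(n+"4.png",p["img"][210:250,205:255] if n=="top" else p["img"][175:230,200:260],12)
```

```text
top rest area z hist (array([945, 178,   6,  14, 159, 409, 358,  14,   0,   3,  12,   3,   5,
         5,   8,  65,  65,   0,   0]), array([0.   , 0.005, 0.01 , 0.015, 0.02 , 0.025, 0.03 , 0.035, 0.04 ,
       0.045, 0.05 , 0.055, 0.06 , 0.065, 0.07 , 0.075, 0.08 , 0.085,
       0.09 , 0.095]))
knob 151 [0.5176 0.1149 0.0781] z [0.06524958 0.08261136] ((517.5393676757812, 116.02950286865234), (45.09110641479492, 16.328630447387695), 22.316720962524414) ang -2.7360784427518396
ktop 135 [0.5177 0.1157 0.0797] z [0.07580622 0.08263743] ((517.657470703125, 116.26005554199219), (44.695926666259766, 15.968295097351074), 22.39644432067871) ang -2.7437666140414567
collar 529 [0.5174445  0.11330874 0.03120561] ((518.7655029296875, 112.75711822509766), 44.42660903930664)
disc 4366 [ 0.49404275 -0.18361077  0.04642537] ((494.4229736328125, -183.9388885498047), 89.9814682006836)
[199 316] [274 390]
hub z (array([  0,   0,   0,   0,   0,   3,  21,  14,   2,   0,   1,   1,  22,
       114,  82,  12,   1,   0,   0]), array([0.   , 0.003, 0.006, 0.009, 0.012, 0.015, 0.018, 0.021, 0.024,
       0.027
[... 4062 characters left out ...]
170 169 169 170 176]
 [225 205 182 170 169 170 170 171 168  95  59  55  83  93 101 162 172 171
  171 169 169 173 203]
 [201 222 206 182 161 166 170 170 168 122 108  98  89  94  97 161 170 170
  170 169 170 180 240]
 [ 79 161 221 211 150 154 167 170 172 169 171 166 151 132 129 164 170 169
  169 177 186 181 208]
 [ 13  61 150 216 206 168 173 174 171 170 171 171 169 169 168 170 171 175
  177 201 222 203 130]
 [ 11  15  46 107 216 219 206 200 189 178 176 168 166 167 174 177 187 199
  204 213 192 114  44]
 [ 20  13  14  23  77 125 206 226 220 191 198 182 176 176 196 200 211 218
  208 138  80  35  14]
 [ 17  15  18  11  10  35  69  97 153 172 207 219 222 218 218 204 133  93
   72  40  18  14  15]]
```

View pics/top3.png

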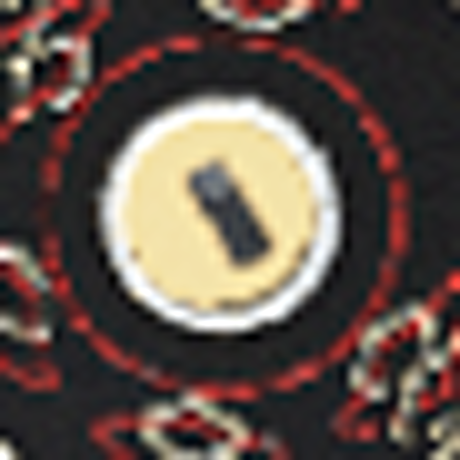

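View pics/top4.png

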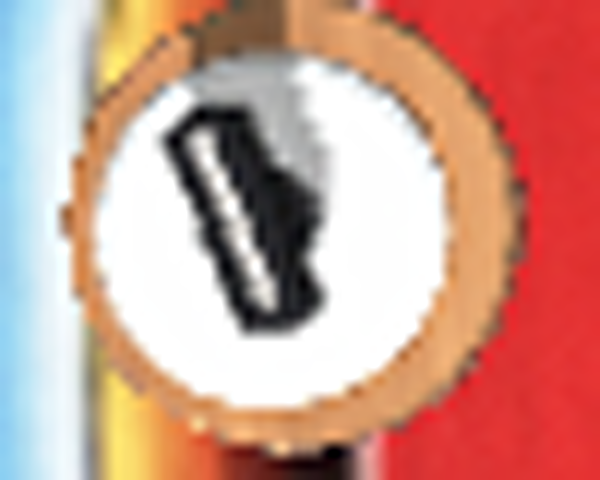

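View pics/scene3.png

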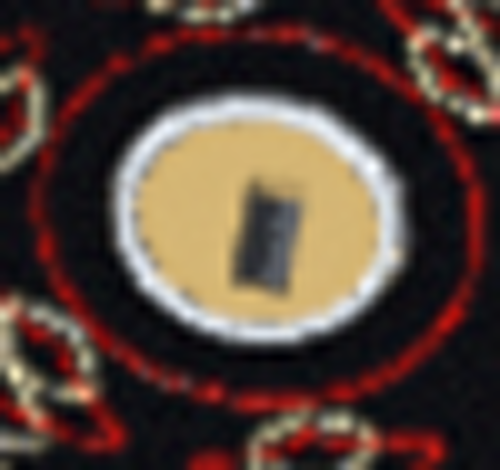

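Top shows the brass plate around (353,238) with the slot at about (352,236), long axis down-right. Scene shows it at (321,284). I'll fit the slot, spigot and knob subpixel.

Run:
```python
from h import *
S=8
for n,box,th in(("top",(340,222,368,254),165),("scene",(304,268,340,302),150)):
    p=dict(np.load(n+"0.npz")); im=p["img"].astype(np.float32).mean(-1)
    c0,r0,c1,r1=box
    up=cv2.resize(im[r0:r1,c0:c1],None,fx=S,fy=S,interpolation=cv2.INTER_CUBIC)
    topx=lambda c:((c[:,0]+.5)/S-.5+c0,(c[:,1]+.5)/S-.5+r0)
    cs,_=cv2.findContours((up<th).astype(np.uint8),cv2.RETR_LIST,cv2.CHAIN_APPROX_NONE)
    for c in sorted(cs,key=cv2.contourArea,reverse=True):
        if cv2.contourArea(c)<15*S*S: continue
        P=onplane(p,*topx(c[:,0].astype(float)),.0415)[:,:2]
        if P.ptp(0).max()>.035 if hasattr(P,'ptp') else np.ptp(P,0).max()>.035: continue
        r=cv2.minAreaRect((P*1000).astype(np.float32)); print(n,"slot",r)
        M=cv2.moments((P*1e5).astype(np.float32).reshape(-1,1,2)); print(" centroid",M['m10']/M['m00']/100,M['m01']/M['m00']/100,"ang",np.degrees(.5*np.arctan2(2*M['mu11'],M['mu20']-M['mu02'])))
    # spigot outer: radial dark transition from inside guess
    g=np.array([.494,-.1845]) if n=="top" else np.array([.492,-.186])
    # brass/ring colour saturation for ring
    hsv=p["img"].astype(np.float32)
    for it in range(4):
        pts=[]
        for a in np.radians(np.arange(0,360,4)):
            rr=np.arange(.024,.034,.0002); Wp=np.c_[g[0]+rr*np.cos(a),g[1]+rr*np.sin(a),0*rr+.045]
            uv=proj(p,Wp).astype(np.float32)
            v=cv2.remap(im,uv[:,0],uv[:,1],cv2.INTER_LINEAR).ravel()
            k=np.where((v[:-1]>=125)&(v[1:]<125))[0]
            if len(k): pts.append(Wp[k[0],:2])
        q=np.array(pts); A=np.c_[q,np.ones(len(q))]; s=np.linalg.lstsq(A,(q**2).sum(1),rcond=None)[0]; g=s[:2]/2
    print(n,"spigot",g,np.sqrt(s[2]+g@g),len(q))
    # collar outer (white) : radius 36 at z .032
    g=np.array([.5165,.1125]); b=p["img"][:,:,2].astype(np.float32)
    for it in range(5):
        pts=[]
        for a in np.radians(np.arange(0,360,4)):
            rr=np.arange(.030,.042,.0002); Wp=np.c_[g[0]+rr*np.cos(a),g[1]+rr*np.sin(a),0*rr+.032]
            uv=proj(p,Wp).astype(np.float32)
            v=cv2.remap(b,uv[:,0],uv[:,1],cv2.INTER_LINEAR).ravel()
            k=np.where((v[:-1]>=170)&(v[1:]<170))[0]
            if len(k): pts.append(Wp[k[0],:2])
        q=np.array(pts)
        for _ in range(3):
            A=np.c_[q,np.ones(len(q))]; s=np.linalg.lstsq(A,(q**2).sum(1),rcond=None)[0]; g=s[:2]/2; R=np.sqrt(s[2]+g@g)
            e=abs(np.hypot(*(q-g).T)-R); q=q[e<max(.0006,np.percentile(e,85))]
    print(n,"collar",g,R,len(q))
```

```text
top slot ((494.861328125, -186.50747680664062), (26.850297927856445, 11.981698989868164), 29.607906341552734)
 centroid 494.6921069914583 -186.6499599112038 ang 30.654406485042866
top spigot [ 0.49497552 -0.18383404] 0.027963953042131822 90
top collar [0.51741852 0.11644273] 0.035632860569075546 71
scene slot ((493.04168701171875, -188.49185180664062), (26.83203125, 13.054914474487305), 31.189298629760742)
 centroid 492.8078356404159 -188.71118214604098 ang 32.44179177002047
scene spigot [ 0.49351129 -0.18557387] 0.02754163712846512 90
scene collar [0.51372691 0.11221408] 0.03542957414728115 58
```

Emit:
send_rows(
  deltas=[
    [[32.1,-42.6,-8,0,0,41],[32.1,-42.6,-8,0,0,41],[32.1,-42.6,-8,0,0,41],[32.1,-42.6,-8,0,0,41],[32.1,-42.6,-8,0,0,41],[32.1,-42.6,-8,0,0,41],[32.1,-42.6,-8,0,0,41],[32.1,-42.6,-8,0,0,41],[32.1,-42.6,-8,0,0,41],[32.1,-42.6,-8,0,0,41],[32.1,-42.6,-8,0,0,41],[32.1,-42.6,-8,0,0,41]],
  ],
  jaw=1,
  force=80,
)

```text
clock: 2.4
tcp_pos: [0.5186, 0.1111, 0.1506]
orientation: [0.0, -0.181, 0.983, -0.001]
wrist_force: [0.6, 0.6, 0.7]
finger_gap: 0.0853
```

Emit:
send_rows(
  deltas=[
    [[0,0,-3,0,0,0],[0,0,-6,0,0,0],[0,0,-9,0,0,0],[0,0,-9.6,0,0,0],[0,0,-9.6,0,0,0],[0,0,-9.6,0,0,0]],
  ],
)

```text
clock: 3.0
tcp_pos: [0.5168, 0.1154, 0.0567]
orientation: [0.001, -0.184, 0.983, -0.0]
wrist_force: [-0.3, 0.1, 0.3]
finger_gap: 0.0856
```

Run:
```python
from h import *
for n,c in(("scene",(180,130,290,260)),("top",(180,180,290,280))):
    p=read_camera(n); save(n+"5.png",p["img"][c[1]:c[3],c[0]:c[2]],4.5)
print(get_state()["tcp_pos"],get_state()["wrist_force"])
```

```text
[0.5173079  0.11534221 0.05711069] [ 0.63115509 -0.47173189  0.24073589]
```

View pics/scene5.png

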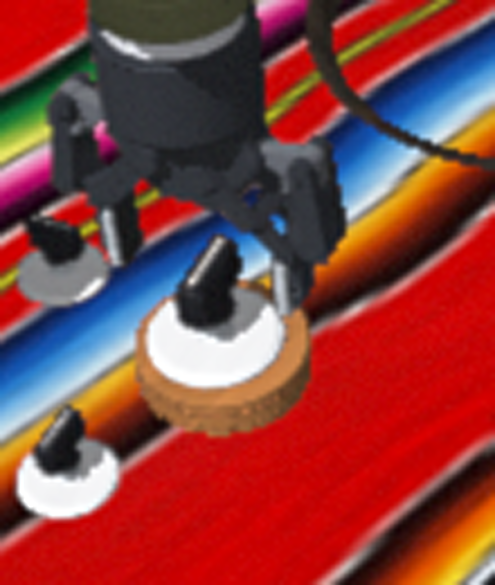

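View pics/top5.png

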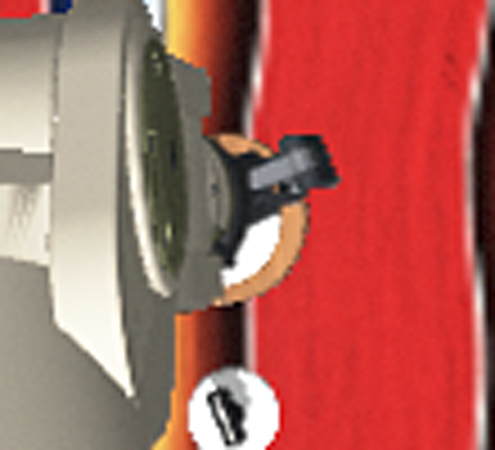

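The open fingers straddle the largest bolt's wing (scene px ~(226,190)), with both look-alikes clear. Lowering slightly and closing.

Emit:
send_rows(
  deltas=[
    [[0,0,-0.3,0,0,0],[0,0,-0.3,0,0,0],[0,0,-0.3,0,0,0],[0,0,-0.3,0,0,0],[0,0,-0.3,0,0,0],[0,0,-0.3,0,0,0],[0,0,-0.3,0,0,0],[0,0,-0.3,0,0,0]],
  ],
  jaw=-1,
  force=80,
)

```text
clock: 3.9
tcp_pos: [0.516, 0.1151, 0.0526]
orientation: [0.0, -0.184, 0.983, 0.0]
wrist_force: [-1.2, 0.9, 4.2]
finger_gap: 0.0145
```

Emit:
send_rows(
  deltas=[
    [[0,0,0,0,0,0],[0,0,0,0,0,0],[0,0,2,0,0,0],[0,0,5,0,0,0],[0,0,8,0,0,0],[0,0,11,0,0,0],[0,0,13,0,0,0],[0,0,13,0,0,0],[0,0,13,0,0,0]],
  ],
)

```text
clock: 4.8
tcp_pos: [0.5157, 0.1149, 0.1813]
orientation: [-0.0, -0.184, 0.983, 0.0]
wrist_force: [0.6, 0.0, -2.7]
finger_gap: 0.0149
```

Run:
```python
from h import *
for n,c in(("scene",(170,70,310,260)),):
    p=read_camera(n); save(n+"6.png",p["img"][c[1]:c[3],c[0]:c[2]],3.2)
s=get_state();print(s["tcp_pos"],s["wrist_force"],s["ft_torque"],s["finger_gap"])
```

```text
[0.51505901 0.11489164 0.18056903] [-0.34529986  0.01337184 -2.52374935] [-0.00245364  0.03555523  0.01284893] 0.014914802147217538
```

View pics/scene6.png

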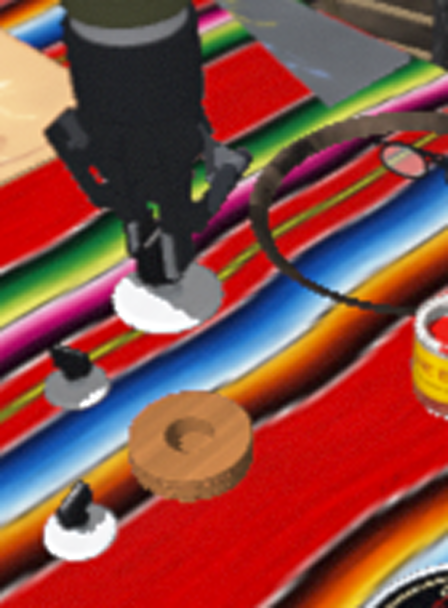

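Bolt is held upright, rest empty. Carrying it over to the hub.

Emit:
send_rows(
  deltas=[
    [[-2.2,-30.2,0,0,0,10],[-2.2,-30.2,0,0,0,10],[-2.2,-30.2,0,0,0,10],[-2.2,-30.2,0,0,0,10],[-2.2,-30.2,0,0,0,10],[-2.2,-30.2,0,0,0,10],[-2.2,-30.2,0,0,0,10],[-2.2,-30.2,-3,0,0,10],[-2.2,-30.2,-6.5,0,0,10],[-2.2,-30.2,-6.5,0,0,10],[-2.2,-30.2,-6.5,0,0,10],[-2.2,-30.2,-6.5,0,0,10]],
  ],
)

```text
clock: 6.05
tcp_pos: [0.4947, -0.1869, 0.1184]
orientation: [0.0, -0.269, 0.963, -0.0]
wrist_force: [-0.1, 1.7, -0.8]
finger_gap: 0.0144
```

Run:
```python
from h import *
for n,c in(("scene",(240,150,400,340)),("top",(270,170,420,300))):
    p=read_camera(n); np.savez(n+"7.npz",**p); save(n+"7.png",p["img"][c[1]:c[3],c[0]:c[2]],3.1 if n=="scene" else 4)
s=get_state();print(s["tcp_pos"],s["wrist_force"],s["ft_torque"],s["finger_gap"],s["orientation"])
```

```text
[ 0.49514733 -0.1872462   0.11897054] [ 0.41680189 -0.47905359 -1.59243909] [0.00055594 0.02698397 0.02290319] 0.014371280841122675 [ 0.00103081 -0.26912123  0.96310526 -0.00098298]
```

View pics/scene7.png

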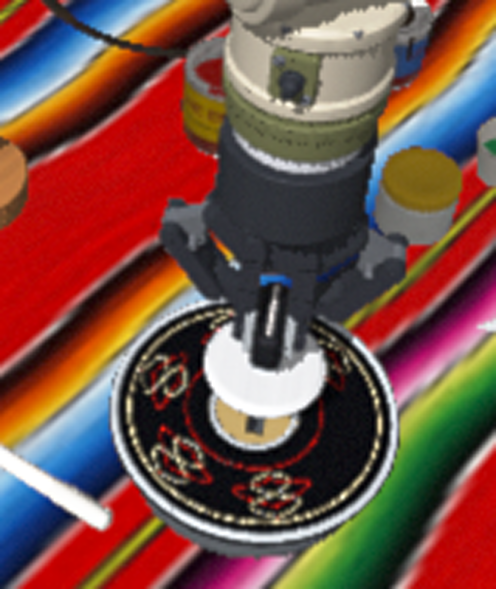

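View pics/top7.png

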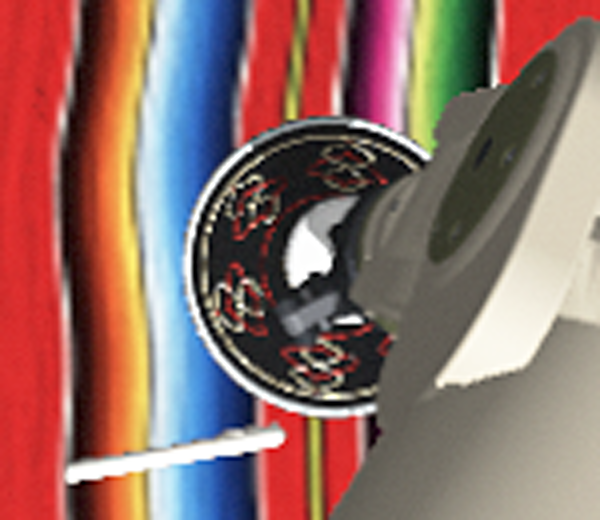

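```bash
cat > col.py <<'E'
from h import *
from scipy.optimize import least_squares
def fit(p,g,zb,dz=.006,R=.036):
    W=allworld(p); m=(np.hypot(W[...,0]-g[0],W[...,1]-g[1])<.046)&(W[...,2]>zb-.004)&(W[...,2]<zb+.011)
    m=m.astype(np.uint8); k,lab,st,_=cv2.connectedComponentsWithStats(m); m=(lab==1+np.argmax(st[1:,4])).astype(np.uint8)
    up=cv2.resize(m.astype(np.float32),None,fx=4,fy=4,interpolation=cv2.INTER_LINEAR)
    c=max(cv2.findContours((up>.5).astype(np.uint8),0,cv2.CHAIN_APPROX_NONE)[0],key=len)[:,0].astype(float)
    c=(c+.5)/4-.5
    a=np.linspace(0,2*np.pi,181)[:-1]; circ=np.c_[np.cos(a),np.sin(a)]*R
    def hull(x,z=zb):
        pts=np.vstack([np.c_[circ+x,0*a+zz] for zz in(z,z+dz)]); return cv2.convexHull(proj(p,pts).astype(np.float32))
    x=np.array(g,float)
    cen=proj(p,np.r_[x,zb]); sel=c[c[:,1]>cen[1]-2]
    f_=lambda x:[cv2.pointPolygonTest(hull(x),(float(u),float(v)),True) for u,v in sel]
    r=least_squares(f_,x,loss="soft_l1",f_scale=.3,diff_step=1e-3,x_scale=.01); return r.x,np.std(r.fun),len(sel)
E
python3 - <<'E'
from col import *
p=dict(np.load("scene7.npz")); 
for z in (.090,.092,.094): print(z,fit(p,[.493,-.187],z))
p=dict(np.load("scene0.npz"));print("rest",fit(p,[.515,.113],.026))
W=allworld(dict(np.load("scene7.npz"))); m=(np.hypot(W[...,0]-.493,W[...,1]+.188)<.034)&(W[...,2]>.085)&(W[...,2]<.11);print(np.histogram(W[m][:,2],bins=np.arange(.085,.11,.002)))
E
```

```text
0.09 (array([ 0.49769637, -0.18626543]), np.float64(5.4042239647618615), 273)
0.092 (array([ 0.4966271 , -0.18692507]), np.float64(5.626064413008939), 286)
0.094 (array([ 0.49554416, -0.18759456]), np.float64(5.719994210323807), 294)
rest (array([0.50753407, 0.10284808]), np.float64(2.061268215629259), 242)
(array([  0,   0,   0,   9,  34, 192, 345,  80,   0,   0,   0,   0]), array([0.085, 0.087, 0.089, 0.091, 0.093, 0.095, 0.097, 0.099, 0.101,
       0.103, 0.105, 0.107, 0.109]))
```

```bash
cat > col2.py <<'E'
from h import *
def fit(p,g,zb,R=.036,cam=213,half=70,verbose=0):
    img=p["img"].astype(np.float32); zm=p["z_map"].astype(np.float32); g=np.array(g,float)
    sat=(img.min(-1))  # white = high min channel
    from scipy.optimize import least_squares
    for it in range(6):
        pts=[]
        for a in np.radians(np.arange(cam-half,cam+half+1,3)):
            rr=np.arange(.026,.046,.0002); Wp=np.c_[g[0]+rr*np.cos(a),g[1]+rr*np.sin(a),0*rr+zb]
            uv=proj(p,Wp).astype(np.float32)
            d=cv2.remap(zm,uv[:,0],uv[:,1],cv2.INTER_LINEAR).ravel(); 
            lim=(Wp@p["R"].T+p["t"])[:,2]
            k=np.where((d[:-1]-lim[:-1]<.02)&(d[1:]-lim[1:]>=.02))[0]
            if len(k): pts.append(Wp[k[0],:2])
        q=np.array(pts)
        r=least_squares(lambda c:np.hypot(*(q-c).T)-R,g,loss="soft_l1",f_scale=.0005); g=r.x
    rf=least_squares(lambda c:np.hypot(*(q-c[:2]).T)-c[2],np.r_[g,R],loss="soft_l1",f_scale=.0005)
    return g.round(5),np.std(np.hypot(*(q-g).T)-R).round(5),len(q),rf.x.round(4)
E
python3 - <<'E'
from col2 import *
p=dict(np.load("scene7.npz")); 
for z in (.090,.0915,.093): print(z,fit(p,[.493,-.187],z))
p=dict(np.load("scene0.npz"))
# same treatment for disc outer edge near arc for comparison: bottom rim radius .09 at z .042
E
```

```text
0.09 (array([ 0.49763, -0.18645]), np.float64(0.00038), 47, array([ 0.4977, -0.1864,  0.0361]))
0.0915 (array([ 0.49688, -0.18693]), np.float64(0.00039), 47, array([ 0.4968, -0.187 ,  0.0359]))
0.093 (array([ 0.49615, -0.18739]), np.float64(0.0004), 47, array([ 0.4959, -0.1876,  0.0358]))
```

Run:
```python
from h import *
import sys; sys.path.insert(0,'.')
from col2 import fit
P=[]
for i in range(4):
    p=read_camera("scene" if i%2==0 else "top"); s=get_state(); P.append(np.r_[s["tcp_pos"],s["wrist_force"]])
    if i%2==0: print(fit(p,[.493,-.187],.0915),fit(p,[.493,-.187],.0915,cam=213,half=45))
print(np.round(P,4))
# top view collar visible part
for a0,h in((90,40),(100,60)): print(a0,fit(p,[.495,-.185],.0975,cam=a0,half=h))
```

```text
(array([ 0.49749, -0.18707]), np.float64(0.00048), 47, array([ 0.4968, -0.1875,  0.0353])) (array([ 0.49741, -0.18706]), np.float64(0.0005), 31, array([ 0.4984, -0.1865,  0.037 ]))
(array([ 0.49716, -0.18713]), np.float64(0.00041), 47, array([ 0.4964, -0.1876,  0.0353])) (array([ 0.49708, -0.18722]), np.float64(0.00041), 31, array([ 0.4966, -0.1875,  0.0355]))
[[ 4.9510e-01 -1.8720e-01  1.1890e-01 -4.7950e-01  4.9590e-01 -2.3928e+00]
 [ 4.9490e-01 -1.8720e-01  1.1870e-01  4.8560e-01 -2.2570e-01 -2.4097e+00]
 [ 4.9470e-01 -1.8720e-01  1.1850e-01  2.6540e-01 -5.7260e-01 -1.5513e+00]
 [ 4.9450e-01 -1.8720e-01  1.1820e-01 -5.0000e-04 -1.0810e-01 -1.6272e+00]]
90 (array([ 0.49656, -0.18664]), np.float64(0.00082), 23, array([ 0.4963, -0.1887,  0.038 ]))
100 (array([ 0.49622, -0.18652]), np.float64(0.00182), 28, array([ 0.496 , -0.1892,  0.0385]))
```

Emit:
send_rows(
  deltas=[
    [[-0.17,-0.1,-1,0,0,0],[-0.17,-0.1,-2,0,0,0],[-0.17,-0.1,-2.7,0,0,0],[-0.17,-0.1,-2.8,0,0,0],[-0.17,-0.1,-2.8,0,0,0],[-0.17,-0.1,-2.8,0,0,0],[-0.17,-0.1,-2.8,0,0,0],[-0.17,-0.1,-2.8,0,0,0],[-0.17,-0.1,-2.8,0,0,0],[-0.17,-0.1,-2.8,0,0,0]],
  ],
)

```text
clock: 7.35
tcp_pos: [0.4923, -0.1881, 0.0895]
orientation: [0.0, -0.269, 0.963, -0.0]
wrist_force: [-0.3, -0.7, -1.1]
finger_gap: 0.0148
```

Run:
```python
from col2 import *
p=read_camera("scene"); s=get_state(); print(s["tcp_pos"],s["wrist_force"],fit(p,[.493,-.187],s["tcp_pos"][2]-.0268)); save("scene8.png",p["img"][220:340,250:390],5)
```

```text
[ 0.49229793 -0.18802204  0.08945066] [-0.30287585  0.63914967 -2.07279474] (array([ 0.49188, -0.19979]), np.float64(0.00357), 17, array([ 0.5011, -0.1949,  0.0442]))
```

View pics/scene8.png

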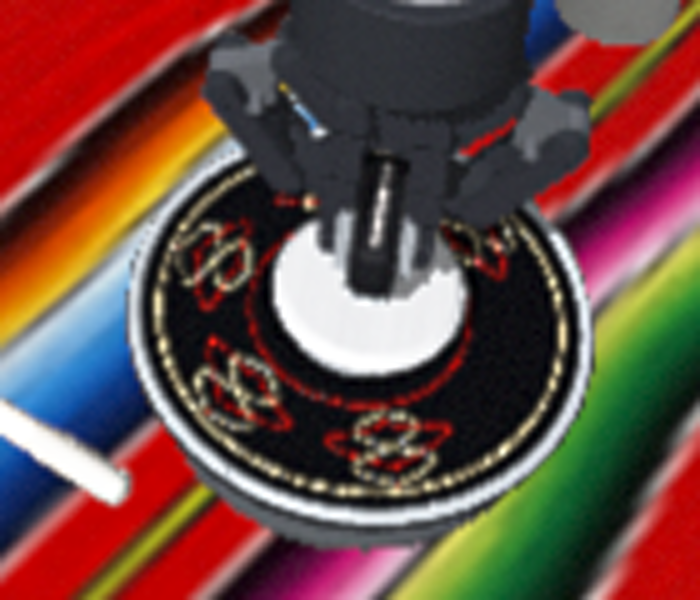

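```bash
cat > col3.py <<'E'
from h import *
from scipy.optimize import least_squares
def fit(p,g,zb,R=.036,cam=213,half=70,th=125):
    im=p["img"].astype(np.float32).mean(-1); g=np.array(g,float)
    for it in range(6):
        pts=[]
        for a in np.radians(np.arange(cam-half,cam+half+1,3)):
            rr=np.arange(.028,.044,.0002); Wp=np.c_[g[0]+rr*np.cos(a),g[1]+rr*np.sin(a),0*rr+zb]
            uv=proj(p,Wp).astype(np.float32); d=cv2.remap(im,uv[:,0],uv[:,1],cv2.INTER_LINEAR).ravel()
            k=np.where((d[:-1]>=th)&(d[1:]<th))[0]
            if len(k): pts.append(Wp[k[0],:2])
        q=np.array(pts); r=least_squares(lambda c:np.hypot(*(q-c).T)-R,g,loss="soft_l1",f_scale=.0005); g=r.x
    rf=least_squares(lambda c:np.hypot(*(q-c[:2]).T)-c[2],np.r_[g,R],loss="soft_l1",f_scale=.0005)
    return g.round(5),np.std(np.hypot(*(q-g).T)-R).round(5),len(q),rf.x.round(4)
E
python3 - <<'E'
from col3 import *
p=read_camera("scene"); s=get_state(); print(s["tcp_pos"])
for h in(40,60,75):print(fit(p,[.493,-.187],s["tcp_pos"][2]-.0268,half=h),)
# same-arc method on disc spigot in initial picture
q=dict(np.load("scene0.npz")); print("spigot near arc",fit(q,[.4935,-.1856],.045,R=.0275,half=70) )
E
```

```text
[ 0.49223533 -0.18801182  0.08941085]
(array([ 0.4928 , -0.18774]), np.float64(0.00044), 27, array([ 0.4894, -0.19  ,  0.0322]))
(array([ 0.49318, -0.18799]), np.float64(0.00048), 41, array([ 0.4916, -0.1891,  0.0344]))
(array([ 0.49336, -0.18809]), np.float64(0.00046), 51, array([ 0.4924, -0.1887,  0.0351]))Traceback (most recent call last):
  File "<stdin>", line 5, in <module>
  File "col3.py", line 12, in fit
    q=np.array(pts); r=least_squares(lambda c:np.hypot(*(q-c).T)-R,g,loss="soft_l1",f_scale=.0005); g=r.x
                       ~~~~~~~~~~~~~^^^^^^^^^^^^^^^^^^^^^^^^^^^^^^^^^^^^^^^^^^^^^^^^^^^^^^^^^^^^^^
    return func(*args, **kwargs)
    vector_fun = VectorFunction(
        fun_wrapped,
    ...<6 lines>...
        workers=workers
    )
    self._update_fun()
    ~~~~~~~~~~~~~~~~^^
    self.f = self.fun_wrapped(xp_copy(self.x))
             ~~~~~~~~~~~~~~~~^^^^^^^^^^^^^^^^^
    return np.atleast_1d(self.fun(x))
                         ~~~~~~~~^^^
    return self.f(x, *self.args, **self.kwargs)
           ~~~~~~^^^^^^^^^^^^^^^^^^^^^^^^^^^^^^
  File "col3.py", line 12, in <lambda>
    q=np.array(pts); r=least_squares(lambda c:np.hypot(*(q-c).T)-R,g,loss="soft_l1",f_scale=.0005); g=r.x
                                                         ~^~
ValueError: operands could not be broadcast together with shapes (0,) (2,)
```

Scene fit: the collar centre (.493,-.188) agrees with the slot (.493,-.1886). Feeling down gently.

Emit:
send_rows(
  deltas=[
    [[0,0,-0.3,0,0,0],[0,0,-0.5,0,0,0],[0,0,-0.6,0,0,0],[0,0,-0.7,0,0,0],[0,0,-0.75,0,0,0],[0,0,-0.8,0,0,0],[0,0,-0.8,0,0,0],[0,0,-0.8,0,0,0]],
  ],
)

```text
clock: 8.25
tcp_pos: [0.4923, -0.188, 0.0814]
orientation: [0.0, -0.269, 0.963, 0.0]
wrist_force: [1.3, 0.2, -1.9]
finger_gap: 0.0143
```

Emit:
send_rows(
  deltas=[
    [[0,0,-0.1,0,0,0],[0,0,-0.1,0,0,0],[0,0,-0.2,0,0,0],[0,0,-0.2,0,0,0],[0,0,-0.2,0,0,0]],
  ],
)

```text
clock: 8.75
tcp_pos: [0.4922, -0.188, 0.0793]
orientation: [-0.0, -0.269, 0.963, 0.0]
wrist_force: [-0.2, -0.9, -2.1]
finger_gap: 0.0149
```

Emit:
send_rows(
  deltas=[
    [[0,0,-0.1,0,0,0],[0,0,-0.2,0,0,0],[0,0,-0.2,0,0,0],[0,0,-0.2,0,0,0]],
  ],
)

```text
clock: 9.15
tcp_pos: [0.4922, -0.188, 0.0772]
orientation: [-0.0, -0.269, 0.963, 0.0]
wrist_force: [-0.1, -0.5, -1.8]
finger_gap: 0.0146
```

Emit:
send_rows(
  deltas=[
    [[0,0,-0.1,0,0,0],[0,0,-0.2,0,0,0],[0,0,-0.2,0,0,0],[0,0,-0.2,0,0,0]],
  ],
)

```text
clock: 9.55
tcp_pos: [0.4922, -0.188, 0.0753]
orientation: [-0.0, -0.269, 0.963, 0.0]
wrist_force: [1.0, 0.3, -1.2]
finger_gap: 0.0145
```

Emit:
send_rows(
  deltas=[
    [[0,0,-0.1,0,0,0],[0,0,-0.2,0,0,0],[0,0,-0.3,0,0,0],[0,0,-0.3,0,0,0],[0,0,-0.3,0,0,0]],
  ],
)

```text
clock: 10.05
tcp_pos: [0.4923, -0.1881, 0.073]
orientation: [0.0, -0.269, 0.963, -0.0]
wrist_force: [-1.9, 0.8, 6.3]
finger_gap: 0.0143
```

Emit:
send_rows(
  deltas=[
    [[0,0,-0.1,0,0,0],[0,0,-0.2,0,0,0],[0,0,-0.3,0,0,0],[0,0,-0.4,0,0,0],[0,0,-0.4,0,0,0],[0,0,-0.4,0,0,0]],
  ],
)

```text
clock: 10.65
tcp_pos: [0.4923, -0.1881, 0.0694]
orientation: [0.0, -0.269, 0.963, -0.0]
wrist_force: [-2.0, 1.6, 8.4]
finger_gap: 0.0151
```

Run:
```python
from h import *
p=read_camera("scene"); s=get_state(); print(s["tcp_pos"],s["wrist_force"],s["ft_torque"]); save("scene9.png",p["img"][220:340,250:390],5)
```

```text
[ 0.49235851 -0.18809249  0.06947583] [-3.02015759  0.81074181  9.07798182] [0.33838142 0.68697497 0.03613481]
```

View pics/scene9.png

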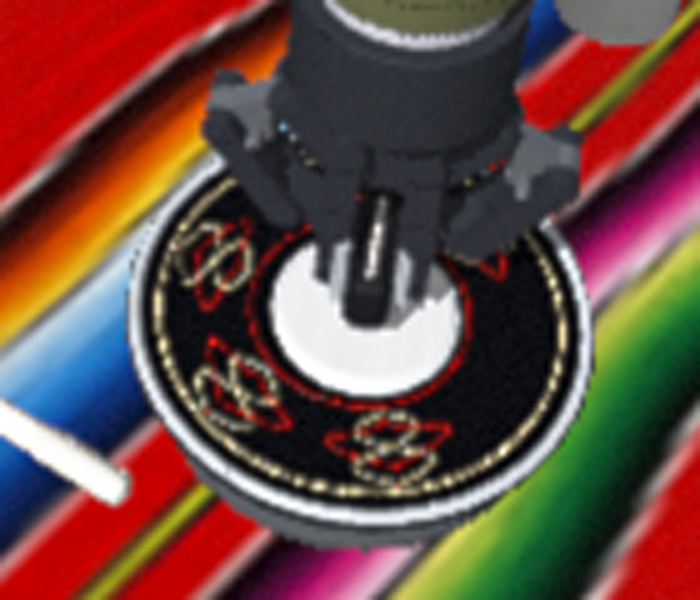

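Collar lies on the disc, spring compressing as expected (~11 N at about 14 mm). Four more mm.

Emit:
send_rows(
  deltas=[
    [[0,0,-0.1,0,0,0],[0,0,-0.2,0,0,0],[0,0,-0.3,0,0,0],[0,0,-0.4,0,0,0],[0,0,-0.4,0,0,0],[0,0,-0.4,0,0,0]],
  ],
)

```text
clock: 11.3
tcp_pos: [0.4924, -0.1881, 0.0659]
orientation: [0.0, -0.269, 0.963, -0.0]
wrist_force: [-4.4, 2.7, 12.3]
finger_gap: 0.0147
```

Emit:
send_rows(
  deltas=[
    [[-0.03,0.03,-0.05,0,0,0],[-0.06,0.06,-0.1,0,0,0],[-0.06,0.06,-0.1,0,0,0],[-0.06,0.06,-0.1,0,0,0]],
  ],
)

```text
clock: 11.7
tcp_pos: [0.4923, -0.188, 0.0653]
orientation: [0.001, -0.269, 0.963, -0.001]
wrist_force: [-3.7, 1.4, 13.0]
finger_gap: 0.0146
```

Emit:
send_rows(
  deltas=[
    [[0,0,0,0,0,-5],[0,0,0,0,0,-11],[0,0,0,0,0,-17],[0,0,0,0,0,-17],[0,0,0,0,0,-17]],
  ],
)

```text
clock: 12.2
tcp_pos: [0.4936, -0.1883, 0.0657]
orientation: [0.002, -0.123, 0.992, -0.001]
wrist_force: [-0.7, 2.0, 12.7]
finger_gap: 0.0145
```

Run:
```python
from h import *
s=get_state(); q=s["orientation"]; print(s["tcp_pos"],s["wrist_force"],s["ft_torque"],np.degrees(2*np.arctan2(q[2],q[1])))
```

```text
[ 0.49356015 -0.18828919  0.06568392] [-0.65057254  2.02912952 12.74881156] [ 0.30963611  0.30938613 -0.05009804] 194.17727717475523
```

Emit:
send_rows(
  deltas=[
    [[0,0,-0.03,0,0,-6],[0,0,-0.03,0,0,-12],[0,0,-0.03,0,0,-18],[0,0,-0.03,0,0,-24],[0,0,-0.03,0,0,-30],[0,0,-0.03,0,0,-33],[0,0,-0.03,0,0,-33],[0,0,-0.03,0,0,-33]],
  ],
)

```text
clock: 13.0
tcp_pos: [0.494, -0.1873, 0.0654]
orientation: [0.003, 0.163, 0.987, 0.0]
wrist_force: [0.8, 5.3, 12.4]
finger_gap: 0.0149
```

Run:
```python
from h import *
s=get_state(); q=s["orientation"]; print(s["tcp_pos"],s["wrist_force"],s["ft_torque"],np.degrees(2*np.arctan2(q[2],q[1])))
```

```text
[ 0.49402616 -0.18725615  0.06543328] [ 0.77773218  5.32360871 12.38444135] [ 0.95892931 -0.03842628  0.09572766] 161.2496959574554
```

Emit:
send_rows(
  deltas=[
    [[0,0.05,0,0,0,-6],[0,0.1,0,0,0,-12],[0,0.1,0,0,0,-18],[0,0.1,0,0,0,-24],[0,0.1,0,0,0,-30],[0,0.1,0,0,0,-30],[0,0.1,0,0,0,-30]],
  ],
)

```text
clock: 13.7
tcp_pos: [0.4942, -0.1865, 0.0655]
orientation: [0.003, 0.413, 0.911, 0.001]
wrist_force: [2.3, 4.4, 11.9]
finger_gap: 0.0146
```

Run:
```python
from h import *
s=get_state(); q=s["orientation"]; print(s["tcp_pos"],s["wrist_force"],s["ft_torque"],np.degrees(2*np.arctan2(q[2],q[1])))
p=read_camera("scene"); save("scene10.png",p["img"][220:340,250:390],5)
```

```text
[ 0.49417568 -0.18649608  0.06548183] [ 2.2884852   4.42498528 11.94440748] [ 0.83691885 -0.08586114 -0.07540033] 131.22017108530898
```

View pics/scene10.png

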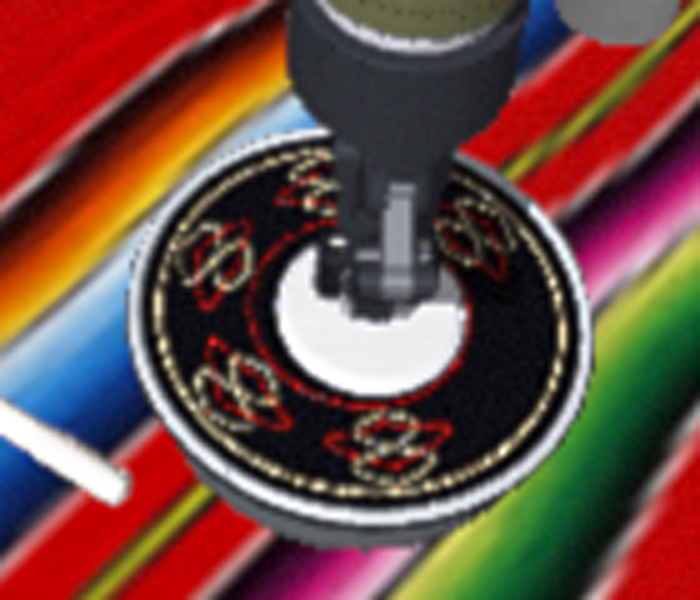

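Turned 80° freely; finishing the quarter turn.

Emit:
send_rows(
  deltas=[
    [[0,0,0,0,0,-4],[0,0,0,0,0,-8],[0,0,0,0,0,-11],[0,0,0,0,0,-11],[0,0,0,0,0,-11],[0,0,0,0,0,-11]],
  ],
)

```text
clock: 14.35
tcp_pos: [0.4942, -0.1864, 0.0655]
orientation: [0.003, 0.498, 0.867, 0.001]
wrist_force: [0.9, 4.5, 12.3]
finger_gap: 0.0145
```

Run:
```python
from h import *
s=get_state(); q=s["orientation"]; print(s["tcp_pos"],s["wrist_force"],s["ft_torque"],np.degrees(2*np.arctan2(q[2],q[1])))
```

```text
[ 0.49422778 -0.18640065  0.06548102] [ 0.864844    4.50821928 12.29128327] [ 0.90222482 -0.04457534  0.09383055] 120.24947611287948
```

Emit:
send_rows(
  deltas=[
    [[0,0,0.1,0,0,0],[0,0,0.2,0,0,0],[0,0,0.3,0,0,0],[0,0,0.4,0,0,0],[0,0,0.4,0,0,0],[0,0,0.4,0,0,0]],
  ],
)

```text
clock: 14.95
tcp_pos: [0.4942, -0.1864, 0.069]
orientation: [0.003, 0.498, 0.867, 0.001]
wrist_force: [2.4, 4.4, 9.0]
finger_gap: 0.0148
```

Emit:
send_rows(
  deltas=[
    [[0,0,0.1,0,0,0],[0,0,0.15,0,0,0],[0,0,0.15,0,0,0],[0,0,0.15,0,0,0]],
  ],
)

```text
clock: 15.35
tcp_pos: [0.4942, -0.1864, 0.0702]
orientation: [0.002, 0.498, 0.867, 0.001]
wrist_force: [2.7, 2.8, 7.4]
finger_gap: 0.015
```

Emit:
send_rows(
  deltas=[
    [[0,0,0.05,0,0,0],[0,0,0.1,0,0,0],[0,0,0.1,0,0,0],[0,0,0.1,0,0,0]],
  ],
)

```text
clock: 15.75
tcp_pos: [0.4941, -0.1864, 0.0706]
orientation: [0.002, 0.498, 0.867, 0.001]
wrist_force: [4.6, 3.1, 3.1]
finger_gap: 0.0147
```

The force fell as the head met the groove top. Easing the remaining load, then opening.

Emit:
send_rows(
  deltas=[
    [[0.05,0.04,0.04,0,0,0],[0.08,0.06,0.04,0,0,0],[0.08,0.06,0.04,0,0,0]],
  ],
)

```text
clock: 16.05
tcp_pos: [0.4942, -0.1864, 0.0707]
orientation: [0.002, 0.498, 0.867, 0.0]
wrist_force: [5.8, -0.1, 2.8]
finger_gap: 0.0146
```

Run:
```python
from h import *
s=get_state(); q=s["orientation"]; print(s["tcp_pos"],s["wrist_force"],s["ft_torque"],np.degrees(2*np.arctan2(q[2],q[1])))
```

```text
[ 0.49416539 -0.18635507  0.0706766 ] [ 5.77589248 -0.11561042  2.78471123] [ 0.20117923 -1.14077762  0.06773892] 120.2046435660143
```

Emit:
send_rows(
  deltas=[
    [[0,0,0,0,0,0],[0,0,0,0,0,0],[0,0,0,0,0,0],[0,0,0,0,0,0],[0,0,0,0,0,0],[0,0,0,0,0,0]],
  ],
  jaw=1,
)

```text
clock: 16.65
tcp_pos: [0.4922, -0.1858, 0.0698]
orientation: [-0.0, 0.499, 0.867, -0.0]
wrist_force: [-0.0, 0.2, -0.0]
finger_gap: 0.0855
```

Emit:
send_rows(
  deltas=[
    [[0,0,2,0,0,0],[0,0,5,0,0,0],[0,0,9,0,0,0],[0,0,12,0,0,0],[0,5,16,0,0,0],[0,10,16,0,0,0],[0,15,16,0,0,0],[0,20,16,0,0,0],[0,25,16,0,0,0],[0,25,16,0,0,0],[0,25,16,0,0,0]],
  ],
)

```text
clock: 17.75
tcp_pos: [0.4922, 0.0658, 0.23]
orientation: [0.0, 0.497, 0.868, -0.0]
wrist_force: [-0.5, -0.4, 0.9]
finger_gap: 0.0855
```

Run:
```python
from h import *
s=get_state(); print(s["tcp_pos"],s["wrist_force"],s["finger_gap"])
for n,c in(("scene",(260,230,380,340)),("top",(300,190,405,285))):
    p=read_camera(n); np.savez(n+"9.npz",**p); save(n+"11.png",p["img"][c[1]:c[3],c[0]:c[2]],5)
    W=allworld(p); m=(np.hypot(W[...,0]-.494,W[...,1]+.186)<.035)
    k=m&(W[...,2]>.08)&(W[...,2]<.12); q=W[k]; r=cv2.minAreaRect((q[:,:2]*1000).astype(np.float32)); print(n,"knob top",np.percentile(q[:,2],[50,90,98]),r)
    c=m&(W[...,2]>.044)&(W[...,2]<.06); print("collar z",np.median(W[c][:,2]))
    d=(np.hypot(W[...,0]-.494,W[...,1]+.186)<.088)&(np.hypot(W[...,0]-.494,W[...,1]+.186)>.045)&(W[...,2]>.03)&(W[...,2]<.06); q=W[d]; A=np.c_[q[:,:2],np.ones(len(q))]; print("disc plane",np.linalg.lstsq(A,q[:,2],rcond=None)[0],np.median(q[:,2]))
    d=(np.hypot(W[...,0]-.49,W[...,1]+.19)<.11)&(W[...,2]>.038)&(W[...,2]<.056); print(cv2.minEnclosingCircle((W[d][:,:2]*1000).astype(np.float32)))
```

```text
[0.49217609 0.06584103 0.22996668] [-0.46767316 -0.38982326  0.93372994] 0.0855320427922668
scene knob top [0.09647629 0.09962695 0.10041286] ((493.7026672363281, -190.5252685546875), (17.385238647460938, 45.765682220458984), 30.699934005737305)
collar z 0.0527416394178591
disc plane [-0.00058994  0.00186412  0.04780605] 0.04713117871441108
((492.9411315917969, -186.16043090820312), 90.0283203125)
top knob top [0.09749322 0.10016178 0.10142793] ((495.5397644042969, -187.70848083496094), (17.194286346435547, 43.39336395263672), 31.50620460510254)
collar z 0.05236842060955076
disc plane [ 0.00041296 -0.00138103  0.04643333] 0.046869731048690716
((494.2948913574219, -184.61317443847656), 90.10447692871094)
```

View pics/scene11.png

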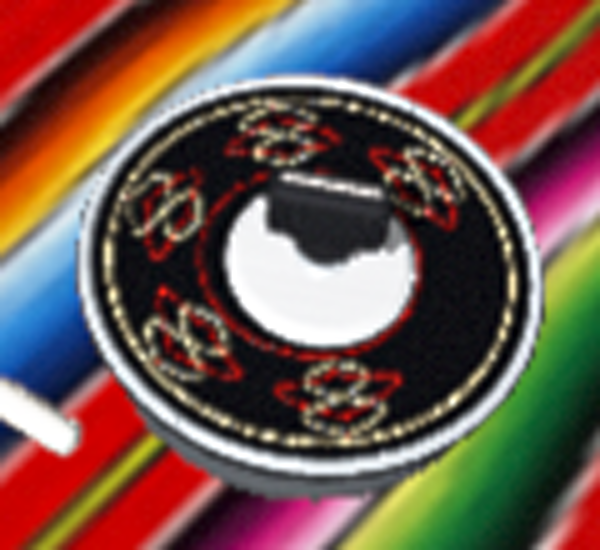

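View pics/top11.png

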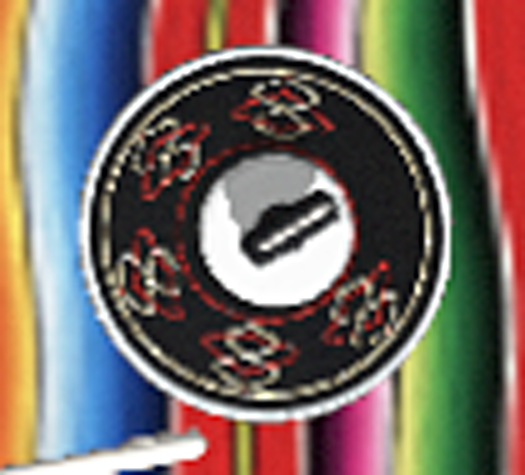

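Run:
```python
from col3 import *
for n in("scene","top"):
    p=read_camera(n); W=allworld(p); m=(np.hypot(W[...,0]-.494,W[...,1]+.188)<.028)&(W[...,2]>.0965)&(W[...,2]<.104)
    q=W[m]; u=np.array([-.515,.857]); v=np.array([.857,.515]); c=q[:,:2].mean(0)
    A=np.c_[(q[:,:2]-c)@u,(q[:,:2]-c)@v,np.ones(len(q))]; s=np.linalg.lstsq(A,q[:,2],rcond=None)[0]; print(n,len(q),"slopes along/across wing",s, "ctr",c)
    print(" collar",fit(p,[.494,-.187],.047,half=70) if n=="scene" else fit(p,[.4955,-.187],.053,cam=180,half=85))
    for t in["can_red","jar_gold","marker_white","emblem_dart"]:
        r=find_in(p,t); print(t,np.round(r[0]["box"]).tolist() if r else None)
```

```text
scene 149 slopes along/across wing [0.00086461 0.05767455 0.09864393] ctr [ 0.49313766 -0.19078883]
 collar (array([ 0.49495, -0.18967]), np.float64(0.00018), 47, array([ 0.4948, -0.1898,  0.0359]))
can_red [313.0, 181.0, 31.0, 42.0]
jar_gold [374.0, 214.0, 27.0, 32.0]
marker_white [247.0, 301.0, 58.0, 38.0]
emblem_dart [415.0, 255.0, 40.0, 13.0]
top 95 slopes along/across wing [0.0115808  0.00471703 0.09860978] ctr [ 0.4955173  -0.18773166]
 collar (array([ 0.49553, -0.18779]), np.float64(0.00043), 57, array([ 0.4967, -0.1878,  0.0369]))
can_red [265.0, 151.0, 30.0, 33.0]
jar_gold [331.0, 140.0, 26.0, 24.0]
marker_white [312.0, 283.0, 55.0, 15.0]
emblem_dart [381.0, 152.0, 22.0, 23.0]
```

```bash
python3 -c "
from workcell import *
print(hand_in())"
```

```text
the job is handed in; nothing more can be done
None
```

The T-bolt is locked in the hub with its collar on the disc, and I handed the job in at about 18 s of the 72 s allowed. The hand-in reported no verdict.

**What I did:** I took the largest T-bolt, the one in the wooden rest, by its wing. I lined it up with the slot as seen in both cameras, and it went in on the first try with no contact on the plate. I pushed to about 18 mm depth, with roughly 15 N from the spring, and turned it 91° clockwise. I eased it up until the wrist force dropped as the head met the groove, then let go and backed away.

**What the last checks showed:**
- **Depth:** the knob top is at about 0.0995–0.100 m. The locked position should give 0.099 m, so the foot is about 12 mm below the plate.
- **Direction:** the wing is square to the slot within about 2°.
- **Upright:** in the top view the knob centre and collar centre agree within 0.1 mm.
- **Disc:** it lies flat with its top at 0.047 m and moved less than 1 mm.
- **Bystanders:** all four are where they were, within the detection noise.

**What disagreed or was not checked:**
- The two cameras differ by about 2 mm in absolute position.
- The scene camera alone gave a knob-top slope of 0.058 across the wing. I put this down to side-face pixels, since the top camera shows 0.005.
- After letting go I could not measure the clamping force directly. The collar lying on the disc at 12 mm depth implies about 9 N from the spring.

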